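# Set a radius on the bone-measuring board

## Robot

A 7-joint arm with a two-finger parallel gripper is mounted at the origin on the work surface. World frame = base frame: x ahead of the robot, y to its left, z up, the work surface at z = 0. Lengths are in m, angles in rad, forces in N, time in s.
With the tool pointing down it reaches from about 0.425 to 0.925 m from the base axis. Payload 6.8 kg.
Tool frame: the origin (TCP) lies at the very end of the fingers, on their centre line; the grasp point (between the pads) lies 19 mm behind it; z points along the fingers, y is the direction in which the jaws open and shut (so a half turn about z gives the same grasp; the last joint's range is limited). The gripper opens to 85 mm and grips with 20 to 120 N. Pads are 22 mm wide; open, the fingers measure 114 mm over their backs; the gripper's body (76 mm by 85 mm) begins 54 mm behind the grasp point. The pads swing forward as they close: fully open they stand 13 mm farther back than shut.
Start: joints at [1.106, 0.477, 0.022, 1.555, -0.011, 1.109, -0.083], TCP at [0.236, -0.633, 0.231] pointing down, gripper open.
Joint ranges: [-2.96, 2.96], [-0.34, 2.1], [-1.41, 1.46], [0.24, 2.44], [-1.37, 4.51], [0.17, 1.92], [-2.96, 2.96]. Speed limits (rad/s): [2.39, 2.39, 3.14, 3.14, 3.14, 3.14, 3.14].

## Interface

Orientations are given as a unit quaternion [w, x, y, z].
In Python, from station import bot gives the robot as it stands.
- The arm moves only by the tool move_arm, never from a script. Its argument "commands" is text: rows parted by semicolons, each of 7 numbers parted by spaces: the opening, from 0 (shut) to 1 (fully open), then the shift along the tool's x, y, z in cm, then the turn, a rotation vector about the tool's x, y, z in degrees. In form: gripper tx ty tz rx ry rz; .... A call has 1 to 12 rows; each row shifts and turns the commanded pose from where the row before left it, along the tool's axes as they then stand; what a row does not reach is not made up. A row lasts 1/12 s, in which the tool goes at most 41.7 mm and 7.16 degrees, less where a joint would pass 70% of its speed; a pose out of reach is approached as far as the arm can. A call with a gripper value outside its range is refused whole. The fingers move at their own pace and stop on an object; "force" is the grip in N (left out, the last holds). Time passes only in rows, so rows that do not move let the fingers close. It gives the time, the measured TCP pose, the force and the opening at its end, in the units of the state.
- bot.get_obs(): the state, without advancing time (a new reading comes with each control period).
- bot.read_camera(name): name is "scene" or "side" or "wrist"; returns a dict with "img" (480x640x3 uint8, red, green, blue), "K" (3x3 intrinsics, pixels), "rvec" (rotation vector, rad) and "tvec" (3), from world to camera coordinates, as OpenCV has them; the wrist camera has in their place "hand_eye" (4x4, takes a point from camera to tool coordinates, whose origin is the TCP and whose axes are the flange's). Camera axes: x right, y down, z forward; pixel columns grow to the right and rows downward; lengths in m; the calibration is good to about 2 mm. The wrist camera is an equidistant fisheye: a pixel r from the principal point sees the ray r / f radians off the axis. A picture is of the moment at which its call begins: read the wrist's pose just before it. There is no depth.
- bot.hand_in(): hands the job in, once; it reports no verdict.
The state is a dict: "t": time; "q": joint angles; "joint_vel": joint speeds; "joint_torque": joint torques, N m; "eef_pos": TCP position; "tool_rot": TCP orientation; "contact_force": force on the tool from outside, world axes, zero at the start; "torque": the same for the moment, N m; "gripper_width": opening from 0.0 (shut) to 1.0 (fully open).
Only numpy, scipy, OpenCV 4.12 (cv2) and the standard library are available. Lean on these libraries where they do the work, as an engineer would, in place of code of your own. Each camera call takes 0.05 s, during which the arm holds its last target. There are 200 camera calls.

## Task

Get the resin radius ready to be measured on the wooden bone board: working with the fingertips only, gently push the bone until it lies straight along the board's low back rail with its round head against the fixed end stop, and push the sliding block up until it touches the bone's other end. Never pick the bone up off the board, and leave the other things on the ledge where they are.

Things in the scene. Friction and masses are not known exactly. Their poses are not given: they have to be found in the camera images.
- board: bone-measuring board: wooden plate fixed to the ledge, 150 mm wide (x +-75), 540 mm long (y -290 to +250), 12 mm thick. Origin on the ledge under the plate, z up, +x to its back edge (away from the robot), +y to its end stop (robot's left). Turned at most 12 degrees from the robot's axes. Plain tick marks lie along its front edge
- stop (a point): point on the inner face of the fixed end stop, at the plate's top (12 mm above the ledge), board x 20 mm, y 230 mm. The stop is a dark wooden wall across the whole +y end of the board, 20 mm thick, 60 mm high above the plate. Axes as the board's
- rail (a point): point on the inner face of the low back rail, at the plate's top, board x 61 mm, y 0. The rail is a dark wooden strip along the board's +x edge, 14 mm wide, 14 mm high above the plate. Axes as the board's
- radius: loose ivory resin forearm bone on the plate between stop and slide, 200 mm long, about 70 g, up to 15 degrees out of line at the start. Origin on its underside at mid-length; its y runs to its round head, which faces the end stop; z up. Shaft 13 mm thick, its centre 11-12 mm above the plate, bowed 3 mm to -x
- radius_head (a point): centre of the flat face of the bone's round head, a disc 22 mm across, 11 mm above the bone's underside; axes as the bone's
- radius_foot (a point): end of the bone's broad end (28 mm wide, 20 mm tall), which finishes in a blunt tip 14 mm wide; the point is 4 mm to +x of the mid-line, 10 mm above the underside; axes as the bone's
- slide (a joint): sliding block, captive on the board, moves only along the board's y; 0 to 0.30 m, growing towards the end stop; its front face stands at board y = -195 mm + value. Block 120 mm wide (board x -64 to +56), 90 mm long, 40 mm tall above the plate, metal front plate 45 mm tall. Takes about 2.5 N to move, stays where left
- slide_face (a point): middle of the lower edge of the block's front face (towards the bone), at the plate's top; axes as the board's
- slide_back (a point): middle of the lower edge of the block's back face, where it is pushed, 90 mm behind the front; axes as the board's
- mandible: yellowed plastic lower jaw, a U about 95 x 105 mm, 64 mm tall, on the ledge beyond the board; origin under its middle; leave alone
- pin: small brass hinge pin standing on its 22 mm flange, 42 mm tall, on the ledge on the robot's side of the board; origin centre of underside; leave alone
- vertebra: resin vertebra about 75 x 40 mm, 22 mm tall, on the ledge beyond the board; origin under its round body; leave alone
- clavicle: resin collar bone, a plain S-shaped rod 120 mm long and 12 mm thick with no heads, on the ledge on the robot's side of the board; origin under its middle; leave alone
- dish: blue enamel kidney dish about 165 x 100 mm, 32 mm tall, on the ledge to the robot's left; origin under its middle; leave alone
- screwdriver: screwdriver 170 mm long lying on the ledge to the robot's right; leave alone
- jar: amber jar with black cap, 52 mm diameter, 70 mm tall, on the ledge left of the robot, near the board's stop end; origin centre of underside; leave alone
Things that resemble listed ones, but are neither listed nor needed, are in the scene too. Leave any turquoise look-alike of the radius alone.

How it is judged:
At the end, for the whole second after the job is handed in: Bone flat on the plate: head face within 3 mm of the end stop, blunt tip within 3 mm of the slide's face, in line within 0.05 rad; middle of head within 22 mm and of tip within 18 mm of the rail's face (touching is 11-14 and 10 mm); all at rest (y of radius_head in the frame of stop between -0.003 and 0.003 m and y of radius_foot in the frame of slide_face between -0.003 and 0.003 m and angle between the y axis of radius and the y axis of board, either way round below 0.05 rad and x of radius_head in the frame of rail between -0.022 and 0 m and x of radius_foot in the frame of rail between -0.018 and 0 m and angle between radius's own z axis and vertical below 0.15 rad and z of radius in the frame of board between 0.008 and 0.016 m and linear speed of radius below 0.01 m/s and velocity of joint slide between -0.01 and 0.01 m/s).
It fails at once if the bone is lifted 10 mm or more off the plate (z of radius in the frame of board above 0.022 m).
It fails at once if the bone is pinched or pressed hard with the fingers (over 40 N) (contact force between the fingers and radius above 40 N).
It fails at once if the bone is tipped over (angle between radius's own z axis and vertical above 0.8 rad).
It fails at once if another thing on the ledge is moved by more than 20 mm (distance of any of mandible, pin, vertebra, clavicle, dish, screwdriver, jar from where it was at the start of the episode above 0.02 m).
It also fails if it takes over 48 s, if anything falls off the work surface, if the arm or the gripper's body presses on something with over 40 N, if the wrist force passes 120 N, or if a joint passes its speed limit or range.

## Working session

There is one attempt and no reset: what is moved stays moved. The work goes in short steps, Python scripts to look and compute and a tool call to move; the robot and the scene stay as the last step left them, time stands still between calls to the robot, and variables do not carry over. Pictures are saved under pics/ and viewed, about 8 in all and at most 12, crops included, and the job is handed in when it is done.

Besides the shell and the picture viewer there is one more tool, called as name(argument=value, ...) on one line, values as JSON. move_arm: Moves the arm, as the interface text tells. Its arguments: {"type":"object","properties":{"commands":{"type":"string"},"force":{"type":"number"}},"required":["commands"]}

```bash
ls; mkdir -p pics; python3 - <<'E'
from station import bot
import cv2,numpy as np
o=bot.get_obs();print({k:np.round(v,3) for k,v in o.items()})
for n in("scene","side"):
    c=bot.read_camera(n);cv2.imwrite(f"pics/{n}0.png",c["img"][:,:,::-1])
    np.savez(f"{n}0.npz",**c)
    R=cv2.Rodrigues(np.array(c["rvec"]))[0];print(n,np.array(c["K"]).round(1).tolist(),(-R.T@np.array(c["tvec"]).ravel()).round(3),R[2].round(3))
c=bot.read_camera("wrist");print(c["K"],np.array(c["hand_eye"]).round(4))
E
```

```text
pics
{'t': np.float64(0.0), 'q': array([ 1.106,  0.478,  0.022,  1.556, -0.012,  1.109, -0.083]), 'joint_vel': array([ 0.   , -0.001, -0.001, -0.003,  0.002, -0.001,  0.001]), 'joint_torque': array([ 0.0000e+00, -5.9646e+01,  1.6080e+00, -2.8120e+01,  1.2000e-02,
        9.0000e-03,  0.0000e+00]), 'eef_pos': array([ 0.236, -0.632,  0.23 ]), 'tool_rot': array([-0.001,  0.984,  0.177, -0.   ]), 'contact_force': array([-0.405,  0.412, -0.28 ]), 'torque': array([-0.036,  0.012,  0.029]), 'gripper_width': np.float64(0.998)}
scene [[580.3, 0.0, 317.2], [0.0, 580.3, 242.5], [0.0, 0.0, 1.0]] [ 1.658 -0.414  0.865] [-0.774  0.291 -0.563]
side [[467.6, 0.0, 314.9], [0.0, 467.6, 243.8], [0.0, 0.0, 1.0]] [0.053 1.104 0.965] [ 0.335 -0.718 -0.61 ]
[[371.64829954   0.         319.1543655 ]
 [  0.         371.64829954 241.62285172]
 [  0.           0.           1.        ]] [[ 1.600e-03 -9.496e-01 -3.135e-01  7.980e-02]
 [ 1.000e+00  1.500e-03  4.000e-04 -4.000e-04]
 [ 1.000e-04 -3.135e-01  9.496e-01 -1.423e-01]
 [ 0.000e+00  0.000e+00  0.000e+00  1.000e+00]]
```

View pics/scene0.png

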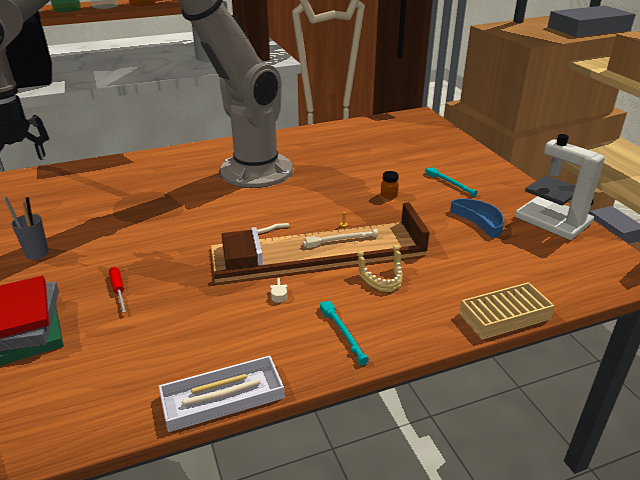

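View pics/side0.png

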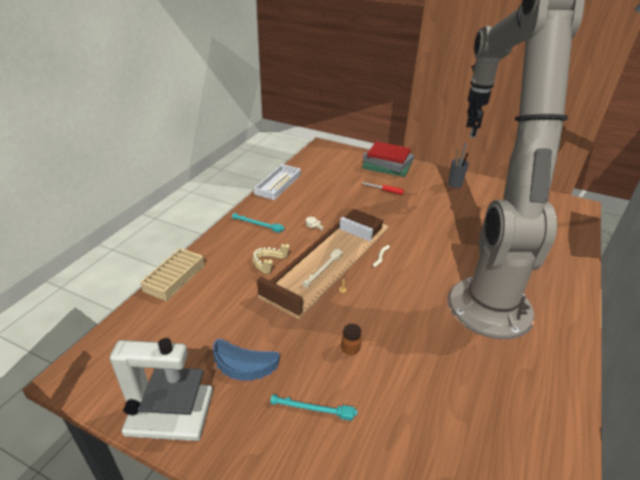

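The target candidates in the scene view are the ivory bone on the board (306–376, 239), the clavicle (270, 228), rods in the tray (220, 390), and turquoise look-alikes (345, 335) and (450, 181). I choose the ivory bone on the plate and check it in a close crop.

```bash
cat > h.py <<'E'
import cv2,numpy as np
from scipy.spatial.transform import Rotation as Ro
def ray(c,uv):
    K=np.array(c["K"]);R=cv2.Rodrigues(np.array(c["rvec"]))[0];t=np.array(c["tvec"]).ravel()
    uv=np.atleast_2d(np.float64(uv));d=np.c_[(uv-K[:2,2])/K[0,0],np.ones(len(uv))]
    return -R.T@t,d@R
def onz(c,uv,z):
    o,d=ray(c,uv);return o+d*((z-o[2])/d[:,2:])
def wray(c,obs,uv):
    K=np.array(c["K"]);uv=np.atleast_2d(np.float64(uv))-K[:2,2];r=np.hypot(*uv.T);th=r/K[0,0]
    d=np.c_[uv*(np.sin(th)/np.maximum(r,1e-9))[:,None],np.cos(th)]
    H=np.array(c["hand_eye"]);w,x,y,z=obs["tool_rot"];R=Ro.from_quat([x,y,z,w]).as_matrix()
    return obs["eef_pos"]+R@H[:3,3],d@H[:3,:3].T@R.T
def wonz(c,obs,uv,z):
    o,d=wray(c,obs,uv);return o+d*((z-o[2])/d[:,2:])
def wproj(c,obs,P):
    H=np.array(c["hand_eye"]);w,x,y,z=obs["tool_rot"];R=Ro.from_quat([x,y,z,w]).as_matrix()
    p=((np.atleast_2d(P)-obs["eef_pos"])@R-H[:3,3])@H[:3,:3]
    r=np.hypot(p[:,0],p[:,1]);th=np.arctan2(r,p[:,2]);K=np.array(c["K"])
    return p[:,:2]/r[:,None]*th[:,None]*K[0,0]+K[:2,2]
E
python3 - <<'E'
from h import *
a=np.load("scene0.npz");b=np.load("side0.npz")
print(onz(a,[[306,243],[376,235],[212,250],[403,215],[343,226],[270,228],[390,195],[382,275],[279,292],[215,282],[425,258]],0.02).round(3))
i=cv2.imread("pics/scene0.png")[190:300,195:445];j=cv2.imread("pics/side0.png")[195:320,240:400]
cv2.imwrite("pics/c.png",np.vstack([cv2.resize(i,(750,330),interpolation=2),cv2.resize(j,(346,270),interpolation=2,).copy() if 0 else np.pad(cv2.resize(j,(346,270)),((0,0),(0,404),(0,0)))]))
E
```

```text
[[ 0.488 -0.005  0.02 ]
 [ 0.52   0.18   0.02 ]
 [ 0.432 -0.239  0.02 ]
 [ 0.456  0.293  0.02 ]
 [ 0.448  0.116  0.02 ]
 [ 0.386 -0.071  0.02 ]
 [ 0.342  0.31   0.02 ]
 [ 0.681  0.118  0.02 ]
 [ 0.654 -0.131  0.02 ]
 [ 0.564 -0.26   0.02 ]
 [ 0.657  0.249  0.02 ]]
```

View pics/c.png

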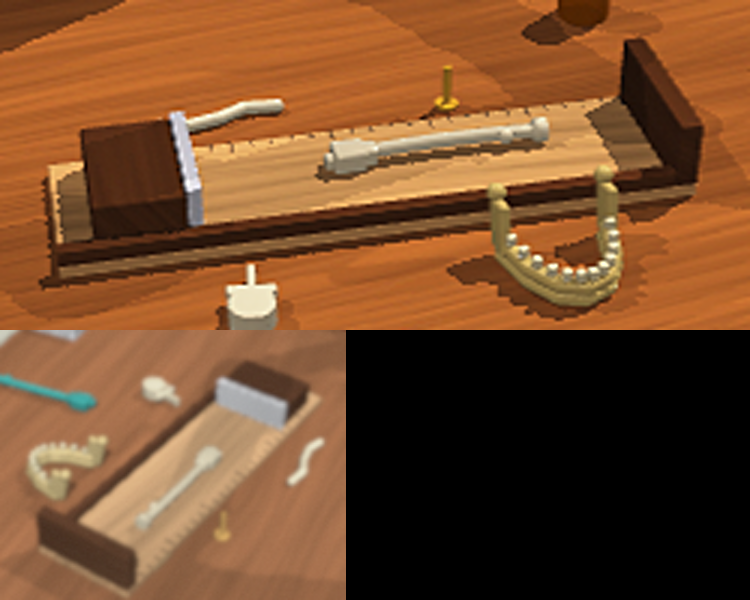

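The crop shows the ivory bone on the plate, with its broad end to the left (crop px 345, 155) and its round head facing the stop (540, 128). Next I go above the board for a wrist view.

move_arm(commands="0 0 0 -1.4 0 0 6;0 0 0 -1.4 0 0 6;0 0 0 -1.4 0 0 6;0 0 0 -1.4 0 0 6;0 0 0 -1.4 0 0 6;0 1.4 -3.8 0 0 0 0;0 1.4 -3.8 0 0 0 0;0 1.4 -3.8 0 0 0 0;0 1.4 -3.8 0 0 0 0;0 1.4 -3.8 0 0 0 0;0 1.4 -3.8 0 0 0 0;0 1.4 -3.8 0 0 0 0", force=20)

```text
t: 1.15
eef_pos: [0.377, -0.3845, 0.3012]
tool_rot: [-0.0, 0.997, -0.083, -0.0]
contact_force: [0.1, -0.8, -0.5]
gripper_width: 0.003
```

move_arm(commands="0 1.4 -3.8 0 0 0 0;0 1.4 -3.8 0 0 0 0;0 1.4 -3.8 0 0 0 0;0 1.4 -3.8 0 0 0 0;0 1.4 -3.8 0 0 0 0;0 1.4 -3.8 0 0 0 0;0 1.4 -3.8 0 0 0 0;0 1.4 -3.8 0 0 0 0;0 1.4 -3.8 0 0 0 0;0 1.4 -3.8 0 0 0 0;0 0 0 0 0 0 0;0 0 0 0 0 0 0")

```text
t: 2.15
eef_pos: [0.5782, -0.0319, 0.3007]
tool_rot: [-0.001, 0.997, -0.081, -0.0]
contact_force: [-0.2, -1.0, -0.1]
gripper_width: -0.001
```

```bash
python3 - <<'E'
from station import bot
import cv2,numpy as np,pickle
o=bot.get_obs();c=bot.read_camera("wrist");pickle.dump((o,c),open("w1.pkl","wb"))
print(o["t"],o["eef_pos"],o["tool_rot"],o["contact_force"],o["gripper_width"])
cv2.imwrite("pics/w1.png",c["img"][:,:,::-1])
E
```

```text
2.15 [ 0.57819679 -0.03187231  0.30069594] [-5.00513709e-04  9.96747162e-01 -8.05892844e-02 -4.60310418e-04] [-0.24189188 -0.96466166 -0.11138907] -0.0006801924676114682
```

View pics/w1.png

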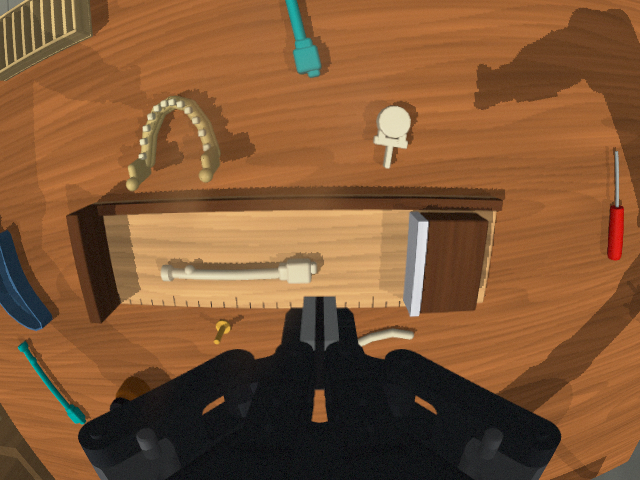

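The wrist view shows the board: the stop at left (103, 260), rail base at row ~212, the bone with its head at (165, 272) and tip at (316, 267), and the slide face near col 408. The pin is at (222, 330) and the clavicle at (385, 335). Next I fit the edges.

```bash
cat > m.py <<'E'
from h import *
import pickle,sys
def fit(P):
    P=np.float32(P[:,:2]);vx,vy,x,y=cv2.fitLine(P,cv2.DIST_HUBER,0,.001,.001).ravel();d=np.array([vx,vy]);d=d if d[1]>0 else -d
    return np.array([x,y]),d,np.abs((P-[x,y])@[-vy,vx]).mean()
def bone(o,c,box=(140,225,340,300),z=0.023):
    x0,y0,x1,y1=box;im=c["img"][y0:y1,x0:x1];h=cv2.cvtColor(im,cv2.COLOR_RGB2HSV)
    m=((h[...,1]<75)&(h[...,2]>95)).astype(np.uint8)
    n,l,s,ce=cv2.connectedComponentsWithStats(m);k=1+s[1:,4].argmax()
    v,u=np.nonzero(l==k);return np.c_[u+x0,v+y0],s[k]
E
python3 - <<'E'
from m import *
o,c=pickle.load(open("w1.pkl","rb"));g=cv2.cvtColor(c["img"],cv2.COLOR_RGB2GRAY).astype(int);h=cv2.cvtColor(c["img"],cv2.COLOR_RGB2HSV)
for u in(140,200,260,320,380): print("col",u,g[196:222,u].tolist(),g[298:314,u].tolist())
for v in(225,245,265,285): print("row",v,g[v,95:140:1].tolist(),"slide",g[v,396:430].tolist())
P,s=bone(o,c);print("bone",s,P.min(0),P.max(0)); 
for u in range(P[:,0].min(),P[:,0].max()+1,6):
  r=P[P[:,0]==u,1];print(u,r.min(),r.max(),end="; ")
E
```

```text
col 140 [64, 63, 66, 66, 70, 55, 35, 42, 73, 74, 73, 72, 71, 75, 74, 74, 75, 87, 150, 175, 174, 178, 181, 183, 185, 184] [165, 126, 128, 140, 148, 157, 128, 117, 110, 106, 107, 109, 110, 116, 112, 104]
col 200 [80, 82, 87, 61, 63, 76, 82, 82, 85, 81, 82, 83, 77, 82, 82, 91, 149, 181, 175, 174, 175, 176, 179, 182, 182, 179] [180, 182, 185, 181, 180, 177, 172, 169, 161, 108, 105, 106, 104, 109, 98, 101]
col 260 [83, 72, 60, 66, 80, 77, 79, 82, 78, 81, 82, 81, 81, 84, 111, 162, 183, 187, 186, 188, 184, 176, 173, 175, 170, 169] [187, 186, 190, 189, 190, 186, 179, 175, 177, 172, 130, 113, 116, 117, 115, 106]
col 320 [77, 69, 77, 82, 85, 85, 87, 90, 90, 87, 89, 87, 87, 95, 154, 181, 182, 184, 184, 183, 176, 166, 168, 166, 171, 170] [19, 18, 23, 25, 22, 22, 17, 20, 24, 19, 22, 17, 24, 20, 17, 21]
col 380 [55, 29, 41, 64, 59, 64, 63, 67, 65, 68, 67, 66, 70, 110, 165, 191, 190, 182, 178, 180, 180, 178, 177, 179, 179, 176] [180, 184, 188, 186, 184, 179, 176, 179, 173, 138, 106, 107, 111, 110, 114, 113]
row 225 [25, 23, 30, 26, 27, 26, 25, 21, 30, 57, 110, 111, 110, 108, 111, 111, 111, 108, 107
[... 1162 characters left out ...]
, 30, 30, 30, 28, 34, 82, 108, 109, 108, 107, 106, 110, 109, 116, 114, 117, 116, 118, 118, 118, 117, 118, 115, 115, 118, 114, 118, 119, 141] slide [150, 147, 146, 146, 146, 150, 149, 146, 136, 128, 122, 124, 129, 125, 125, 126, 131, 176, 217, 218, 219, 215, 215, 217, 218, 217, 191, 46, 69, 60, 64, 70, 67, 62]
bone [  21   34  156   24 1902] [161 259] [316 282]
161 270 276; 167 265 280; 173 269 277; 179 270 278; 185 268 278; 191 266 278; 197 270 278; 203 270 278; 209 270 278; 215 270 279; 221 270 279; 227 270 279; 233 270 279; 239 270 279; 245 270 279; 251 270 278; 257 269 278; 263 270 278; 269 270 278; 275 269 278; 281 263 279; 287 262 280; 293 263 282; 299 261 282; 305 261 282; 311 262 273;
```

```bash
python3 - <<'E'
from m import *
o,c=pickle.load(open("w1.pkl","rb"))
W=lambda uv,z:wonz(c,o,uv,z)[:,:2]
print("cam",wray(c,o,[[1,1]])[0])
S=W([[104.3,225],[107.7,245],[111.3,265],[116,285]],.012)
R=W([[140,213.5],[200,211.9],[260,210.4],[320,209.8],[380,209.3]],.026)
F=W([[200,306.5],[260,307.7],[380,306.6]],.012)
L=W([[417.7,225],[416.6,245],[414.8,265],[413,285]],.012)
for n,q in zip("SRFL",(S,R,F,L)):
  a,d,e=fit(q);print(n,q.round(4).tolist(),d,np.degrees(np.arctan2(d[1],d[0])),e)
ar,d,_=fit(R);by=d;bx=np.array([d[1],-d[0]])
ox=ar@bx-.061
oy=np.mean(S@by)-.230
org=ox*bx+oy*by
print("org",org,"yaw",np.degrees(np.arctan2(bx[1],bx[0])),"front x",((F-org)@bx),"slide y",((L-org)@by),"stop",(S-org)@by)
B=lambda uv,z:(W(uv,z)-org)@np.c_[bx,by]
print("head",B([[161,273]],.023),"tip",B([[317,267.5]],.022),"shaft",B([[200,274],[270,274]],.0235), "pin",W([[218,338]],0),"clav",W([[415,333],[360,342]],.006))
np.savez("board.npz",org=org,bx=bx,by=by)
E
```

```text
cam [ 0.65703705 -0.04493366  0.44289157]
S [[0.5859, 0.2627], [0.5576, 0.267], [0.5283, 0.2718], [0.4977, 0.2756]] [-0.9892329   0.14634965] 171.58455 0.00022936083
R [[0.593, 0.1932], [0.5802, 0.1122], [0.5694, 0.0394], [0.5587, -0.0295], [0.5486, -0.0985]] [0.150502   0.98860973] 81.34398 0.00014943696
F [[0.45, 0.1534], [0.4375, 0.0704], [0.414, -0.0867]] [0.1484902 0.9889139] 81.460556 1.0173535e-05
L [[0.5182, -0.145], [0.4924, -0.1416], [0.4657, -0.1373], [0.4378, -0.1331]] [-0.98902863  0.14772414] 171.50493 0.00012166423
org [0.50803492 0.0418265 ] yaw -8.656018 front x [-0.07414541 -0.07399997 -0.07365612] slide y [-0.18318187 -0.18365332 -0.18345592 -0.18350653] stop [0.23003905 0.23004576 0.23039871 0.22951645]
head [[-0.02038653  0.14612641]] tip [[-0.01242941 -0.0586515 ]] shaft [[-0.02077915  0.0905133 ]
 [-0.02022765 -0.00051115]] pin [[0.39020879 0.1471736 ]] clav [[ 0.35836941 -0.13343199]
 [ 0.35853281 -0.05432339]]
```

move_arm(commands="1 -2.77 -2.12 1 0 0 -0.6;1 -2.77 -2.12 1 0 0 0;1 -2.77 -2.12 1 0 0 0;1 -2.77 -2.12 1 0 0 0;1 -2.77 -2.12 1 0 0 0;1 0 0 3.8 0 0 0;1 0 0 3.8 0 0 0;1 0 0 3.8 0 0 0;1 0 0 3.8 0 0 0;1 0 0 3.8 0 0 0;1 0 0 0 0 0 0;1 0 0 0 0 0 0")

```text
t: 3.2
eef_pos: [0.4563, 0.0896, 0.0605]
tool_rot: [0.001, 0.997, -0.079, -0.002]
contact_force: [1.0, 0.3, 0.3]
gripper_width: 1.003
```

```bash
cat > st.py <<'E'
from station import bot
from m import *
b=np.load("board.npz");org,M=b["org"],np.c_[b["bx"],b["by"]]
def st():
    o=bot.get_obs();w,x,y,z=o["tool_rot"];R=Ro.from_quat([x,y,z,w]).as_matrix()
    print("t",round(o["t"],2),"TCP board mm",((o["eef_pos"][:2]-org)@M*1000).round(1),"z",round(o["eef_pos"][2]*1000,1),"toolx in board deg",np.degrees(np.arctan2(*(R[:2,0]@M)[::-1])).round(2),"F board",(o["contact_force"][:2]@M).round(2),round(o["contact_force"][2],2),"g",round(o["gripper_width"],3),"toolz",R[:,2].round(3))
    return o
E
python3 - <<'E'
from st import *
o=st();c=bot.read_camera("wrist");pickle.dump((o,c),open("w2.pkl","wb"));cv2.imwrite("pics/w2.png",c["img"][:,:,::-1])
E
```

```text
t 3.2 TCP board mm [-58.4  39.5] z 60.5 toolx in board deg -0.42 F board [0.91 0.41] 0.34 g 1.003 toolz [-0.004 -0.002 -1.   ]
```

View pics/w2.png

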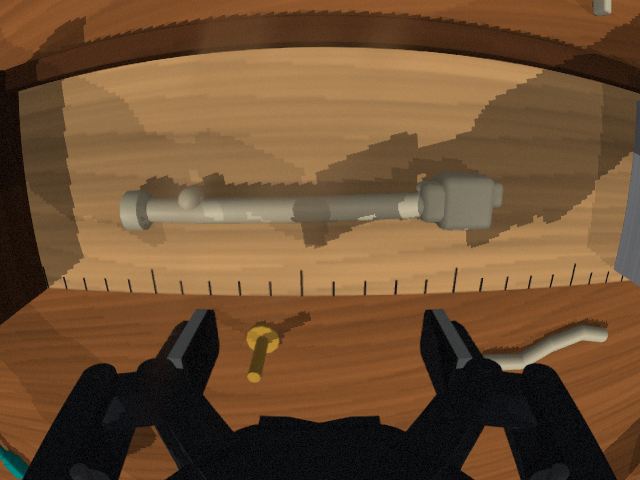

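The bone lies clear, ahead of both open fingers (left finger at 200, 340; right at 440, 340), head at (135, 210) and tip at (500, 193). The fingers straddle the shaft length, so I lower and push +x.

move_arm(commands="1 0 -0.2 1.9 0 0 0.4;1 0 -0.2 1.9 0 0 0;1 0 0 1.65 0 0 0;1 0.7 0 0 0 0 0;1 0.7 0 0 0 0 0;1 0.3 0 0 0 0 0;1 0.3 0 0 0 0 0;1 0.3 0 0 0 0 0;1 0.3 0 0 0 0 0;1 0.3 0 0 0 0 0;1 0.3 0 0 0 0 0;1 0.3 0 0 0 0 0")

```text
t: 4.25
eef_pos: [0.4933, 0.0896, 0.0069]
tool_rot: [0.0, 0.997, -0.082, 0.0]
contact_force: [-0.9, 0.4, 0.7]
gripper_width: 1.001
```

```bash
python3 - <<'E'
from st import *
st()
E
```

```text
t 4.25 TCP board mm [-21.8  45. ] z 6.9 toolx in board deg -0.72 F board [-0.94  0.31] 0.71 g 1.001 toolz [ 0. -0. -1.]
```

move_arm(commands="1 0.4 0 0 0 0 -0.7;1 0.4 0 0 0 0 0;1 0.4 0 0 0 0 0;1 0.4 0 0 0 0 0;1 0.4 0 0 0 0 0;1 0.4 0 0 0 0 0;1 0.4 0 0 0 0 0;1 0.4 0 0 0 0 0;1 0.4 0 0 0 0 0;1 0.4 0 0 0 0 0;1 0.3 0 0 0 0 0;1 0 0 0 0 0 0")

```text
t: 5.25
eef_pos: [0.5363, 0.0832, 0.0069]
tool_rot: [-0.0, 0.997, -0.076, 0.0]
contact_force: [1.0, 0.9, 0.2]
gripper_width: 1.002
```

```bash
python3 - <<'E'
from st import *
o=st();c=bot.read_camera("wrist");pickle.dump((o,c),open("w3.pkl","wb"));cv2.imwrite("pics/w3.png",c["img"][:,:,::-1])
E
```

```text
t 5.25 TCP board mm [21.7 45.1] z 6.9 toolx in board deg -0.03 F board [0.87 1.  ] 0.17 g 1.002 toolz [ 0.001  0.    -1.   ]
```

View pics/w3.png

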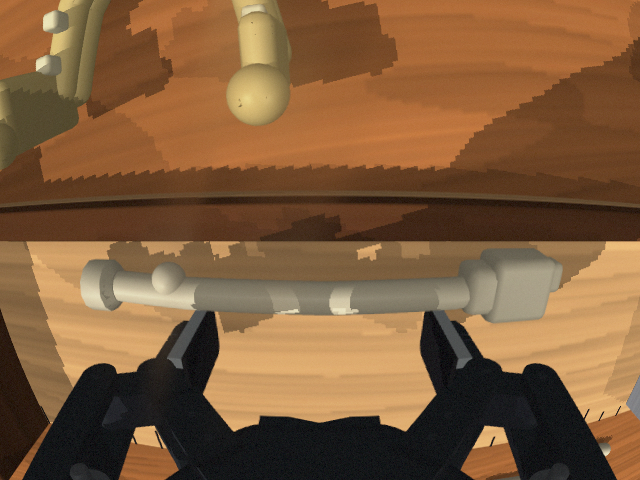

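Both fingertips are behind the shaft (205, 315 and 430, 315), with the head (95, 285) and foot (520, 285) just short of the rail edge (row 241). I continue gently.

move_arm(commands="1 0.2 0 0 0 0 0;1 0.2 0 0 0 0 0;1 0.2 0 0 0 0 0;1 0.1 0 0 0 0 0;1 0.1 0 0 0 0 0;1 0 0 0 0 0 0")

```text
t: 5.8
eef_pos: [0.5428, 0.0822, 0.0067]
tool_rot: [0.0, 0.997, -0.075, -0.001]
contact_force: [-2.2, 0.2, 0.9]
gripper_width: 0.998
```

```bash
python3 - <<'E'
from st import *
st()
E
```

```text
t 5.8 TCP board mm [28.3 45.2] z 6.7 toolx in board deg -0.0 F board [-2.21 -0.09] 0.94 g 0.998 toolz [-0.001 -0.    -1.   ]
```

move_arm(commands="1 0.1 0 0 0 0 0;1 0.1 0 0 0 0 0;1 0 0 0 0 0 0")

```text
t: 6.05
eef_pos: [0.543, 0.0822, 0.0065]
tool_rot: [0.0, 0.997, -0.075, -0.002]
contact_force: [-7.3, 2.2, 4.8]
gripper_width: 1.002
```

```bash
python3 - <<'E'
from st import *
o=st();c=bot.read_camera("wrist");pickle.dump((o,c),open("w4.pkl","wb"))
P,s=bone(o,c,(0,245,640,345));print(s)
K=lambda uv,z:((wonz(c,o,uv,z)[:,:2]-org)@M*1000).round(1)
print("u range",P.min(0),P.max(0)); 
for u in list(range(P[:,0].min()+2,P[:,0].max(),40)):
  r=P[P[:,0]==u,1];print(u,K([[u,r.min()],[u,r.max()]],.023).tolist())
E
```

```text
t 6.05 TCP board mm [28.5 45.2] z 6.5 toolx in board deg 0.0 F board [-7.57  1.12] 4.78 g 1.002 toolz [-0.004 -0.    -1.   ]
[   79    13   484    67 18988]
u range [ 79 258] [562 324]
81 [[53.0, 147.2], [41.3, 150.6]]
121 [[55.9, 125.3], [40.7, 128.8]]
161 [[58.0, 106.4], [39.5, 109.6]]
201 [[52.1, 90.3], [38.1, 92.1]]
241 [[51.6, 74.4], [37.8, 75.6]]
281 [[51.0, 59.3], [37.3, 59.8]]
321 [[50.7, 44.4], [36.9, 44.3]]
361 [[51.0, 29.5], [37.3, 28.8]]
401 [[51.2, 14.2], [37.4, 12.9]]
441 [[51.8, -1.7], [37.2, -3.8]]
481 [[59.0, -17.7], [34.3, -22.3]]
521 [[59.6, -36.3], [29.8, -43.6]]
561 [[55.5, -58.6], [50.8, -60.0]]
```

The bone is seated on the rail: shaft edge steady at ~51 mm along its length, reaction 7.6 N. Now I back off, shut the fingers and go behind the block.

move_arm(commands="1 -1 0 0 0 0 0;1 -1 0 0 0 0 0;1 0 0 -3.5 0 0 0;0 0 0 -3.5 0 0 0;0 0 0 -3.5 0 0 0;0 -0.2 3.8 0 0 0 0;0 -0.2 3.8 0 0 0 0;0 -0.2 3.8 0 0 0 0;0 -0.2 3.8 0 0 0 0;0 -0.2 3.8 0 0 0 0;0 -0.2 3.8 0 0 0 0;0 -0.2 3.8 0 0 0 0")

```text
t: 7.1
eef_pos: [0.4706, -0.1778, 0.112]
tool_rot: [0.0, 0.997, -0.075, 0.001]
contact_force: [-1.2, -0.1, 0.7]
gripper_width: -0.004
```

move_arm(commands="0 -0.2 3.8 0 0 0 0;0 0 3.8 0 0 0 0;0 0 0.8 0 0 0 0;0 0 0 0 0 0 0;0 0 0 0 0 0 0")

```text
t: 7.52
eef_pos: [0.4567, -0.2585, 0.1117]
tool_rot: [-0.0, 0.997, -0.076, 0.0]
contact_force: [0.2, 1.4, -0.2]
gripper_width: 0.006
```

```bash
python3 - <<'E'
from st import *
o=st();c=bot.read_camera("wrist");pickle.dump((o,c),open("w5.pkl","wb"));cv2.imwrite("pics/w5.png",c["img"][:,:,::-1])
E
```

```text
t 7.52 TCP board mm [  -5.6 -304.7] z 111.7 toolx in board deg -0.06 F board [-0.04  1.38] -0.19 g 0.006 toolz [ 0.  0. -1.]
```

View pics/w5.png

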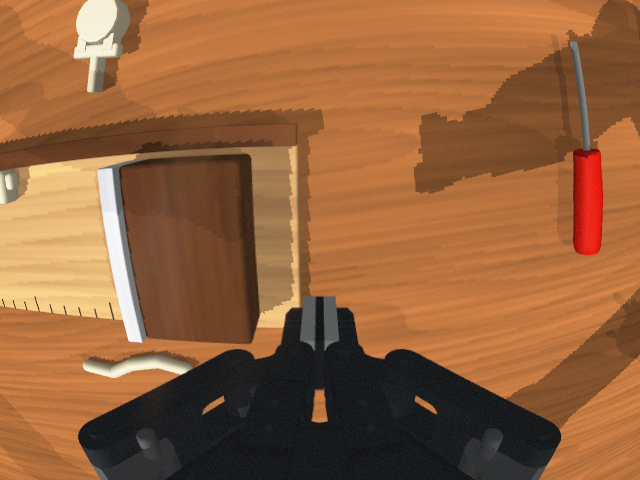

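The block's back edge is at col ~255 and the shut fingers (320, 320) are clear behind it. I lower and push.

move_arm(commands="0 0 0 2.7 0 0 0;0 0 0 2.7 0 0 0;0 0 0 2.4 0 0 0;0 0 -0.5 0 0 0 0;0 0 -0.5 0 0 0 0;0 0 -0.5 0 0 0 0;0 0 -0.5 0 0 0 0;0 0 -0.5 0 0 0 0;0 0 -0.5 0 0 0 0;0 0 -0.5 0 0 0 0;0 0 -0.8 0 0 0 0;0 0 -0.8 0 0 0 0")

```text
t: 8.57
eef_pos: [0.4652, -0.2088, 0.0344]
tool_rot: [0.001, 0.997, -0.076, 0.001]
contact_force: [-0.5, -2.3, 1.6]
gripper_width: 0.002
```

```bash
python3 - <<'E'
from st import *
o=st()
E
```

```text
t 8.57 TCP board mm [  -4.6 -254.2] z 34.4 toolx in board deg -0.08 F board [-0.15 -2.36] 1.62 g 0.002 toolz [ 0.001 -0.001 -1.   ]
```

move_arm(commands="0 0 -0.8 0 0 0 0;0 0 -0.8 0 0 0 0;0 0 -0.8 0 0 0 0;0 0 -0.8 0 0 0 0;0 0 -0.8 0 0 0 0;0 0 -0.8 0 0 0 0;0 0 -0.8 0 0 0 0;0 0 -0.8 0 0 0 0;0 0 -0.6 0 0 0 0;0 0 -0.4 0 0 0 0;0 0 -0.2 0 0 0 0;0 0 0 0 0 0 0")

```text
t: 9.57
eef_pos: [0.4756, -0.1323, 0.0336]
tool_rot: [-0.0, 0.997, -0.075, -0.001]
contact_force: [0.2, -0.1, -0.2]
gripper_width: 0.001
```

```bash
cat > meas.py <<'E'
from st import *
def meas(o,c):
    im=c["img"];h=cv2.cvtColor(im,cv2.COLOR_RGB2HSV)
    K=lambda uv,z:((wonz(c,o,uv,z)[:,:2]-org)@M*1000).round(1)
    # corners of stop base / slide base / bone ends projected from board model for overlay
    return K
def bproj(o,c,xyz): 
    xyz=np.atleast_2d(xyz)/1000.;return wproj(c,o,np.c_[org+xyz[:,:2]@M.T,xyz[:,2]])
E
python3 - <<'E'
from meas import *
o=st();c=bot.read_camera("wrist");pickle.dump((o,c),open("w6.pkl","wb"));cv2.imwrite("pics/w6.png",c["img"][:,:,::-1])
E
```

```text
t 9.57 TCP board mm [  -5.9 -177. ] z 33.6 toolx in board deg 0.05 F board [ 0.22 -0.09] -0.15 g 0.001 toolz [-0.001  0.001 -1.   ]
```

View pics/w6.png

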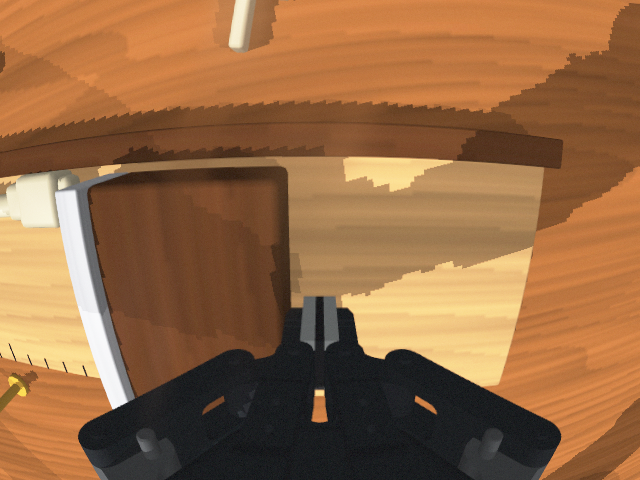

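The slide face (65, 190) is about to touch the bone's tip (68, 183), and the bone still sits on the rail. I push on slowly.

move_arm(commands="0 0 -0.4 0 0 0 0;0 0 -0.4 0 0 0 0;0 0 -0.4 0 0 0 0;0 0 -0.4 0 0 0 0;0 0 -0.4 0 0 0 0;0 0 -0.4 0 0 0 0;0 0 -0.4 0 0 0 0;0 0 -0.4 0 0 0 0;0 0 -0.4 0 0 0 0;0 0 -0.4 0 0 0 0;0 0 -0.4 0 0 0 0;0 0 -0.4 0 0 0 0")

```text
t: 10.62
eef_pos: [0.4833, -0.0854, 0.0338]
tool_rot: [0.0, 0.997, -0.075, -0.0]
contact_force: [-3.0, -2.8, -0.3]
gripper_width: -0.002
```

move_arm(commands="0 0 -0.4 0 0 0 0;0 0 -0.4 0 0 0 0;0 0 -0.4 0 0 0 0;0 0 -0.4 0 0 0 0;0 0 -0.4 0 0 0 0;0 0 -0.2 0 0 0 0;0 0 0 0 0 0 0")

```text
t: 11.2
eef_pos: [0.4874, -0.063, 0.034]
tool_rot: [-0.0, 0.997, -0.075, 0.001]
contact_force: [0.6, -0.2, -0.8]
gripper_width: -0.0
```

```bash
python3 - <<'E'
from meas import *
o=st();c=bot.read_camera("wrist");pickle.dump((o,c),open("w7.pkl","wb"));cv2.imwrite("pics/w7.png",c["img"][:,:,::-1])
E
```

```text
t 11.2 TCP board mm [  -4.6 -106.8] z 34.0 toolx in board deg 0.06 F board [ 0.6 -0.1] -0.8 g -0.0 toolz [ 0.001  0.001 -1.   ]
```

View pics/w7.png

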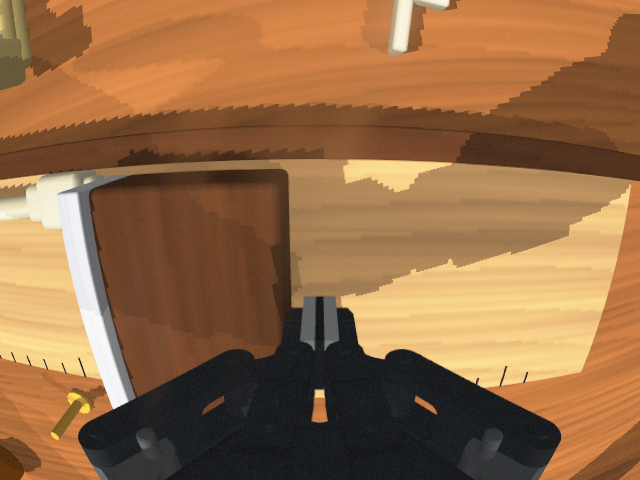

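The slide face and bone tip are in contact (70, 190), with the broad end still on the rail. I push 2.4 cm more, then re-square before the end.

move_arm(commands="0 0 -0.4 0 0 0 0;0 0 -0.4 0 0 0 0;0 0 -0.4 0 0 0 0;0 0 -0.4 0 0 0 0;0 0 -0.4 0 0 0 0;0 0 -0.4 0 0 0 0;0 0 0 0 0 0 0;0 0 0.5 0 0 0 0;0 0 0.5 -3 0 0 0;0 0 0 -4 0 0 0;0 0 0 -4 0 0 0;0 0 0 -4 0 0 0")

```text
t: 12.25
eef_pos: [0.4873, -0.05, 0.1849]
tool_rot: [-0.0, 0.997, -0.075, -0.001]
contact_force: [1.4, -0.2, -1.2]
gripper_width: 0.004
```

move_arm(commands="0 0 -2 -3.4 0 0 0;0 0 -3.4 -2 0 0 0;0 0 -3.8 0 0 0 0;0 0 -3.8 0 0 0 0;0 0 -3.8 0 0 0 0;0 0 -3.8 0 0 0 0;0 0 -3 0 0 0 0;0 0 0 0 0 0 0;0 0 0 0 0 0 0")

```text
t: 13.0
eef_pos: [0.5231, 0.1852, 0.2371]
tool_rot: [-0.0, 0.997, -0.073, -0.001]
contact_force: [0.3, -0.4, -0.3]
gripper_width: 0.002
```

```bash
python3 - <<'E'
from meas import *
o=st();c=bot.read_camera("wrist");pickle.dump((o,c),open("w8.pkl","wb"));cv2.imwrite("pics/w8.png",c["img"][:,:,::-1])
E
```

```text
t 13.0 TCP board mm [ -6.7 144. ] z 237.1 toolx in board deg 0.26 F board [ 0.35 -0.31] -0.32 g 0.002 toolz [-0.002  0.001 -1.   ]
```

View pics/w8.png

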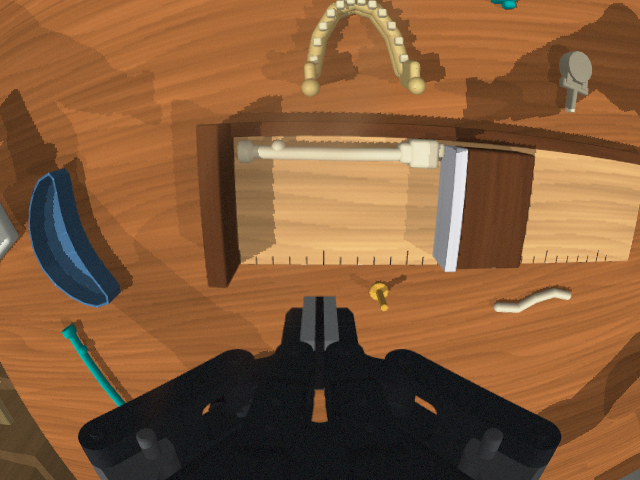

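The bone lies along the rail with its head (240, 150) close to the stop base (~234) and its tip (440, 151) at the slide face. I measure the gaps.

```bash
python3 - <<'E'
from meas import *
o,c=pickle.load(open("w8.pkl","rb"));K=meas(o,c);g=cv2.cvtColor(c["img"],cv2.COLOR_RGB2GRAY)
P=bproj(o,c,[[48,230,12],[50,230,23],[48,230,34],[0,230,12],[61,150,26],[61,50,26]]);print(P.round(1))
for v in(145,150,155,200):print(v,g[v,226:252].tolist())
for v in(140,150,160,200):print(v,g[v,425:470].tolist())
print("slide face",K([[441,200]],.012),"rail edge rows",[g[125:145,u].tolist() for u in (300,360)])
print("head left edge",K([[238,150]],.023),"shaft",K([[270,147],[270,159],[300,147],[300,159],[390,148],[390,160]],.023).tolist())
E
```

```text
[[233.2 149.1]
 [230.6 147.9]
 [228.  150.8]
 [235.  195.9]
 [313.2 135.3]
 [417.4 138.4]]
145 [37, 43, 41, 39, 39, 39, 39, 62, 95, 106, 105, 113, 129, 137, 140, 137, 134, 133, 134, 131, 133, 133, 135, 136, 131, 129]
150 [40, 39, 40, 40, 41, 41, 33, 50, 97, 108, 107, 120, 141, 149, 151, 144, 150, 147, 151, 146, 150, 147, 142, 141, 142, 140]
155 [39, 41, 38, 40, 37, 38, 38, 33, 94, 92, 94, 108, 141, 146, 143, 145, 143, 146, 145, 146, 145, 145, 142, 138, 138, 137]
200 [30, 35, 39, 37, 31, 35, 33, 32, 41, 53, 112, 116, 112, 113, 114, 115, 115, 115, 114, 114, 111, 113, 114, 113, 115, 115]
140 [138, 135, 133, 128, 127, 124, 119, 117, 116, 114, 110, 108, 108, 100, 100, 101, 94, 94, 90, 89, 85, 80, 80, 75, 70, 72, 62, 63, 60, 59, 61, 40, 31, 33, 36, 35, 38, 34, 31, 34, 37, 38, 35, 35, 36]
150 [227, 228, 228, 228, 226, 203, 203, 201, 202, 199, 198, 199, 174, 155, 187, 205, 200, 197, 180, 143, 134, 135, 137, 134, 136, 137, 137, 136, 135, 139, 129, 105, 144, 150, 150, 149, 152, 154, 159, 158, 160, 190, 174, 62, 48]
160 [228, 229, 229, 220, 207, 205, 204, 206, 205, 204, 203, 183, 156, 117, 103, 92, 127, 134, 137, 134, 135, 136, 137, 137, 138, 137, 138, 136, 139, 133, 164, 215, 223, 223, 226, 226, 224, 229, 231, 232, 231, 230, 183, 69, 67]
200 [160, 162, 160, 161, 160, 159, 160, 164, 160, 159, 161, 161, 157, 135, 138, 137, 133, 134, 136, 136, 133, 137, 138, 136, 139, 134, 135, 175, 218, 226, 227, 229, 226, 227, 229, 232, 233, 233, 212, 78, 53, 72, 71, 72, 70]
slide face [[-2.1 16.8]] rail edge rows [[91, 93, 89, 95, 94, 92, 93, 94, 94, 94, 121, 164, 179, 177, 175, 157, 111, 113, 113, 112], [90, 92, 92, 91, 90, 89, 90, 90, 89, 91, 86, 113, 192, 191, 184, 173, 177, 160, 110, 109]]
head left edge [[ 47.7 222.7]] shaft [[49.9, 191.3], [38.2, 191.5], [49.6, 162.5], [38.0, 162.6], [50.2, 76.2], [38.5, 75.7]]
```

Remaining gap at the head is ~8 mm. The bone is straight (shaft edge 38.2, 38.0, 38.5 mm along its length), so it needs no re-squaring. I go back behind the block for the final push.

move_arm(commands="0 0 3.6 1.9 0 0 -0.2;0 0 3.6 1.9 0 0 0;0 0 3.6 1.9 0 0 0;0 0 3.6 1.9 0 0 0;0 0 3.6 1.9 0 0 0;0 0 3.6 1.9 0 0 0;0 0 2.8 0 0 0 0;0 0 0 0 0 0 0;0 0 0 2.9 0 0 0;0 0 0 2.9 0 0 0;0 0 0 2.9 0 0 0;0 0 0 0 0 0 0")

```text
t: 14.05
eef_pos: [0.4841, -0.0593, 0.0329]
tool_rot: [0.0, 0.997, -0.075, -0.004]
contact_force: [-1.5, -0.8, -0.7]
gripper_width: -0.001
```

```bash
python3 - <<'E'
from st import *
st()
E
```

```text
t 14.05 TCP board mm [  -8.5 -103.6] z 32.9 toolx in board deg 0.1 F board [-1.4  -0.99] -0.69 g -0.001 toolz [-0.008  0.    -1.   ]
```

move_arm(commands="0 0 -0.5 0 0 0 0;0 0 -0.5 0 0 0 0;0 0 -0.5 0 0 0 0;0 0 -0.4 0 0 0 0;0 0 -0.2 0 0 0 0;0 0 -0.2 0 0 0 0;0 0 -0.2 0 0 0 0;0 0 -0.1 0 0 0 0;0 0 -0.1 0 0 0 0;0 0 0 0 0 0 0")

```text
t: 14.88
eef_pos: [0.4924, -0.0315, 0.0369]
tool_rot: [0.0, 0.997, -0.074, 0.0]
contact_force: [0.2, -1.7, 1.4]
gripper_width: -0.003
```

```bash
python3 - <<'E'
from st import *
st()
E
```

```text
t 14.88 TCP board mm [ -4.4 -74.9] z 36.9 toolx in board deg 0.19 F board [ 0.44 -1.65] 1.41 g -0.003 toolz [ 0. -0. -1.]
```

move_arm(commands="0 0 -0.1 0 0 0 0;0 0 -0.1 0 0 0 0;0 0 -0.1 0 0 0 0;0 0 0 0 0 0 0")

```text
t: 15.22
eef_pos: [0.4925, -0.0305, 0.0368]
tool_rot: [0.001, 0.997, -0.075, -0.0]
contact_force: [0.4, -8.6, 4.7]
gripper_width: 0.001
```

```bash
python3 - <<'E'
from st import *
st()
E
```

```text
t 15.22 TCP board mm [ -4.5 -73.9] z 36.8 toolx in board deg 0.1 F board [ 1.72 -8.41] 4.66 g 0.001 toolz [-0.001 -0.002 -1.   ]
```

The block has jammed at 8.4 N (3 mm commanded, 1 mm moved), so the bone is between slide and stop. I back off and inspect.

move_arm(commands="0 0 0.4 0 0 0 0;0 0 1 -2.5 0 0 0;0 0 0 -4 0 0 0;0 0 0 -4 0 0 0;0 0 -2 -3.4 0 0 0;0 0 -3.4 -2 0 0 0;0 0 -3.8 0 0 0 0;0 0 -3.8 0 0 0 0;0 0 -3.8 0 0 0 0;0 0 -3 0 0 0 0;0 0 0 0 0 0 0;0 0 0 0 0 0 0")

```text
t: 16.22
eef_pos: [0.5186, 0.1564, 0.1952]
tool_rot: [-0.001, 0.997, -0.071, -0.001]
contact_force: [-0.4, -0.3, 0.1]
gripper_width: 0.001
```

```bash
python3 - <<'E'
from meas import *
o=st();c=bot.read_camera("wrist");pickle.dump((o,c),open("w9.pkl","wb"))
K=meas(o,c);g=cv2.cvtColor(c["img"],cv2.COLOR_RGB2GRAY)
cv2.imwrite("pics/w9.png",cv2.resize(c["img"][100:280,180:500,::-1],(800,450),interpolation=2))
np.set_printoptions(linewidth=250)
print(bproj(o,c,[[50,230,12],[50,230,23],[50,30,12],[50,30,22],[-2,30,12]]).round(1))
E
```

```text
t 16.22 TCP board mm [ -6.8 114.9] z 195.2 toolx in board deg 0.51 F board [-0.37 -0.39] 0.14 g 0.001 toolz [-0.002  0.001 -1.   ]
[[192.5 151.1]
 [188.5 152.2]
 [415.5 151.9]
 [418.4 152.9]
 [412.  208.5]]
```

View pics/w9.png

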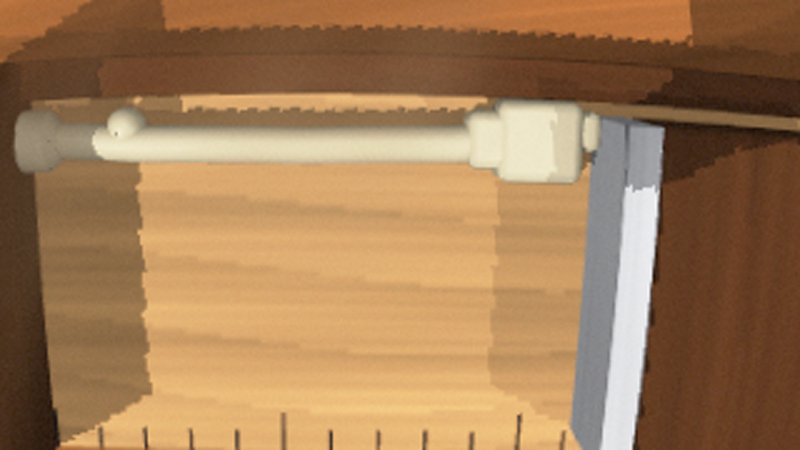

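The head (crop 17, 140) meets the stop, and the tip (598, 132) meets the slide face. I do a last numeric check and hand in.

```bash
python3 - <<'E'
from meas import *
o,c=pickle.load(open("w9.pkl","rb"));K=meas(o,c)
f=lambda a,z:K(np.array(a)*.4+[180,100],z).tolist()
print("head edge,centre",f([[17,140],[40,140]],.023),"tip",f([[599,132]],.022),"face base y",f([[583,270]],.012))
print("shaft lower edge",f([[200,162],[320,163],[440,165]],.023))
bot.hand_in()
E
```

```text
head edge,centre [[46.7, 231.7], [46.3, 223.0]] tip [[50.1, 28.9]] face base y [[-1.5, 28.9]]
shaft lower edge [[37.2, 165.9], [36.8, 124.9], [36.7, 84.2]]
the job is handed in; nothing more can be done
```

I've handed the job in, and my last checks put the bone within every limit. It lies along the rail with its head against the stop and the slide touching its tip.

I pushed the bone to the rail with the two open fingertips. I then pushed the slide from behind with the fingers shut, which carried the bone along the rail to the stop. The finger push peaked at about 7.6 N and the final slide push at about 8.4 N. The bone was never gripped or lifted, and the clock was at about 16 s of the 48 s.

| Last check (calibration good to about 2 mm) | Measured | Allowed |
|---|---|---|
| Head face to stop (y 231.7 against 230 mm) | about 2 mm past it, so touching | 3 mm |
| Tip to slide face (both at y 28.9 mm) | 0 mm | 3 mm |
| Head centre to rail | about 14.5 mm | 22 mm |
| Tip to rail | about 11 mm | 18 mm |
| Shaft line over 80 mm | within 0.01 rad | 0.05 rad |

- **Misread, corrected:** I first took the slide's bright top edge for the foot of its face, which put it about 9 mm out. I noticed this before the final push, and the last reading is from the corrected edge.
- **Not checked:** I did not measure the other things on the ledge after the job. The arm never came close to them, and those in the wrist views looked undisturbed.

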